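# Tuck in the stray cigar and shut the humidor

## Robot

A 7-joint arm with a two-finger parallel gripper is mounted at the origin on a cart in front of the work surface, level with it; the furniture and walls round the work are solid. World frame = base frame: x ahead of the robot, y to its left, z up, the work surface at z = 0. Lengths are in m, angles in rad, forces in N, time in s.
With the tool pointing down it reaches from about 0.35 to 0.9 m from the base axis. Payload 19.9 kg.
Tool frame: the origin (TCP) lies between the finger pads; the fingertips stand 8 mm ahead of it and the grasp point (between the pads) lies 11 mm behind it; z points along the fingers, y is the line along which they close (so a half turn about z gives the same grasp; the last joint's range is limited). The gripper opens to 85 mm and grips with 20 to 120 N. Pads are 22 mm wide; open, the fingers measure 114 mm over their backs; the gripper's body (76 mm by 85 mm) begins 54 mm behind the grasp point. The pads swing forward as they close: fully open they stand 13 mm farther back than shut.
Start: joints at [1.143, 0.417, -0.01, 1.614, 0.005, 1.111, -0.053], TCP at [0.236, -0.579, 0.239] pointing down, gripper open.
Joint ranges: [-2.81, 2.81], [-0.39, 2.02], [-1.27, 1.25], [0.06, 2.57], [-1.19, 4.33], [0.19, 2], [-2.82, 2.82]. Speed limits (rad/s): [1.89, 1.89, 2.39, 2.39, 3.01, 3.01, 3.01].

## Interface

Orientations are given as a 3x3 rotation matrix whose columns are the frame's x, y, z axes.
In Python, from workcell import arm gives the robot as it stands. The module is installed in compiled form; this text tells all that it offers.
- The arm moves only by the shell command python3 -m handwheel 'ROWS' [FORCE]. ROWS is JSON, a list of rows, each an object of numbers: "dx", "dy", "dz": the shift along the tool's x, y, z in cm; "wx", "wy", "wz": the turn, a rotation vector about the tool's x, y, z in degrees; "fingers": the opening, from 0 (shut) to 1 (fully open). In form: [{"dx": .., "dy": .., "dz": .., "wx": .., "wy": .., "wz": .., "fingers": ..}, ...]. A call has 1 to 20 rows; each row shifts and turns the commanded pose from where the row before left it, along the tool's axes as they then stand; what a row does not reach is not made up. A row lasts 1/12 s, in which the tool goes at most 41.7 mm and 7.16 degrees, less where a joint would pass 70% of its speed; a pose out of reach is approached as far as the arm can. A call is refused whole if a number of a shift passes 4.17 or a number of a turn 7.16, either way. A call with a gripper value outside its range is refused whole. The fingers move at their own pace and stop on an object; FORCE is the grip in N (left out, the last holds). Time passes only in rows, so rows that do not move let the fingers close. It gives the time, the measured TCP pose, the force, the opening and the grip force at its end, in the units of the state.
- arm.read_state(): the state, without advancing time (a new reading comes with each control period).
- arm.read_camera(name): name is "scene" or "side" or "wrist"; returns the picture (420x560x3 uint8, red, green, blue); there is no depth.
- arm.get_calibration(name): a dict with "fov_y" (degrees; the focal length in pixels is half the picture's height over the tangent of half this angle, whatever the lens; pixels are square), "cx", "cy" (the principal point, pixels), "R" (3x3) and "t" (3): a world point X has camera coordinates R X + t; the wrist camera has in their place "hand_eye" (4x4, takes a point from camera to tool coordinates, whose origin is the TCP and whose axes are the flange's). Camera axes: x right, y down, z forward; pixel columns grow to the right and rows downward; lengths in m; the calibration is good to about 2 mm. A picture is of the moment at which its call begins: read the wrist's pose just before it. get_calibration takes no time and is no camera call.
- arm.finish_job(): hands the job in; it is judged then, once.
The state is a dict: "time_s": time; "joints": joint angles; "qvel": joint speeds; "tau": joint torques, N m; "position": TCP position; "tcp_rot": TCP orientation; "contact_force": force on the tool from outside, world axes, zero at the start; "ft_torque": the same for the moment, N m; "finger_gap": finger opening in m; "finger_force": force on a finger pad.
Only numpy, scipy, OpenCV 4.12 (cv2) and the standard library are available. Lean on these libraries where they do the work, as an engineer would, in place of code of your own. Each camera call takes 0.05 s, during which the arm holds its last target. There are 200 camera calls.

## Task

One cigar has been left lying across the front corner of the open humidor, where the lid would come down on it. Using only your fingertips, and without gripping or lifting anything, gently nudge that cigar off the rim so that it drops into the box with the others; then push the raised lid over from behind and ease it down, without slamming it, until it is fully shut. Leave the dish, bottle, stamp and tumbler on the desk where they are.

Things in the scene. Friction and masses are not known exactly. Their poses are not given: they have to be found in the camera images.
- humidor: Fixed burl-wood cigar box, 212 (x) x 300 (y) x 121 mm (shut). Origin: centre of underside. Front with brass lock at -x, turned about to the robot's right; +y end towards the robot. Hinge at the +x side. Walls 16 mm thick: wood up to z 85, lining (rim) up to z 91 mm. Opening: x -90 to 88, y -134 to 134, floor z 12; a divider 65 high at y -52. The cigars lie on its +y side.
- rim_corner (a point): Inner front corner of the rim nearest the robot, at the lining's top edge: x = -90, y = +134, z = 91 mm in the humidor's frame; same axes as the humidor. The stray cigar lies across it.
- stray_cigar: Brown cigar, cylinder 119 x 17 mm, 12 g, loose. Origin on its underside at mid-length, x along it. Starts level on the rim, diagonally (about 45 degrees) across the corner rim_corner, its middle 30 to 50 mm from it. Pushed level 25 to 50 mm, square to its length and away from the corner, it runs out of rim and drops in. Over 25 N crushes it.
- cigar_1: Like the stray cigar, loose, lying on the floor of the box along its x axis at humidor y about 18 mm. Stays in the box.
- cigar_2: The same, at humidor y about -8 mm.
- cigar_3: The same, at humidor y about -32 mm.
- humidor_lid (a joint): Lid angle in rad: 0 fully shut, 1.57 upright, 1.745 as far back as it goes; starts at 1.6 to 1.74. The lid is 213 mm from hinge to front edge, 300 wide, 35 mm thick over its skirt. Its hinge is stiff: the lid stays where it is left at any angle and moves with a push of 0.5 to 5 N near its front edge. Over 1.5 rad/s in the last 20 degrees is a slam.
- lid_hinge (a point): Middle of the lid's hinge line, which runs along the humidor's y axis: at x = 106, y = 0, z = 86 mm in the humidor's frame. It does not move.
- lid_edge (a point): Middle of the front edge of the lid's flat outer (top) face, 35 mm above the hinge plane when shut; moves with the lid. With the lid upright it is about 299 mm above the desk and the outer face looks away from the box's front, 35 mm behind the hinge.
- jade_dish: Round green stone dish, 98 mm across, 30 mm high, loose, on the desk in front of the box. Origin: centre of the underside. Leave alone.
- ink_bottle: Square dark blue ink bottle with black cap, 53 x 52 x 64 mm, loose. Origin: centre of the underside. Leave alone.
- rubber_stamp: Rubber stamp with a wooden handle, 30 x 46 x 78 mm, loose. Origin: centre of the underside. Leave alone.
- agate_tumbler: Stone tumbler, 70 mm across, 109 mm high, loose, behind the box's lid. Origin: centre of the underside. Leave alone.
Not all that is in view belongs to the job. What is shaped like the stray_cigar but green or pink is not meant.

How it is judged:
On the way, in this order (a step that is already met when the one before it is completed fails the run):
1. the stray cigar has dropped into the box while the lid is still up (x of stray_cigar in the frame of humidor between -0.09 and 0.088 m and y of stray_cigar in the frame of humidor between -0.134 and 0.134 m and z of stray_cigar in the frame of humidor between 0 and 0.075 m and value of joint humidor_lid above 0.8 rad), for 0.2 s.
2. the lid is fully shut (value of joint humidor_lid below 0.03 rad), for 0.2 s.
At the end, for the whole second after the job is handed in: The lid is within 0.03 rad of fully shut (front edge within about 6 mm), and all four cigars are inside the box, the stray one at rest (value of joint humidor_lid below 0.03 rad and x of stray_cigar in the frame of humidor between -0.09 and 0.088 m and y of stray_cigar in the frame of humidor between -0.134 and 0.134 m and z of stray_cigar in the frame of humidor between 0 and 0.1 m and x of cigar_1 in the frame of humidor between -0.09 and 0.088 m and y of cigar_1 in the frame of humidor between -0.134 and 0.134 m and z of cigar_1 in the frame of humidor between 0 and 0.1 m and x of cigar_2 in the frame of humidor between -0.09 and 0.088 m and y of cigar_2 in the frame of humidor between -0.134 and 0.134 m and z of cigar_2 in the frame of humidor between 0 and 0.1 m and x of cigar_3 in the frame of humidor between -0.09 and 0.088 m and y of cigar_3 in the frame of humidor between -0.134 and 0.134 m and z of cigar_3 in the frame of humidor between 0 and 0.1 m and linear speed of stray_cigar below 0.05 m/s); the robot touches nothing.
It fails at once if a cigar is lifted (stray one 30 mm above the rim, others up to the rim) (z of stray_cigar in the frame of humidor above 0.121 m or z of any of cigar_1, cigar_2, cigar_3 in the frame of humidor above 0.091 m).
It fails at once if a cigar is pinched or crushed (over 25 N from the fingers) (contact force between the fingers and stray_cigar above 25 N or contact force between the fingers and cigar_1 above 25 N or contact force between the fingers and cigar_2 above 25 N or contact force between the fingers and cigar_3 above 25 N).
It fails at once if the lid is slammed: it turns faster than 1.5 rad/s in its last 20 degrees (value of joint humidor_lid below 0.35 rad and velocity of joint humidor_lid below -1.5 rad/s).
It fails at once if the dish, bottle, stamp or tumbler is moved by more than 20 mm or tipped (distance of any of jade_dish, ink_bottle, rubber_stamp, agate_tumbler from where it was at the start of the episode above 0.02 m or angle between any of jade_dish, ink_bottle, rubber_stamp, agate_tumbler's own z axis and vertical above 0.4 rad).
It also fails if it takes over 54 s, if anything falls off the work surface, if the arm or the gripper's body presses on something with over 40 N, if the wrist force passes 120 N, or if a joint passes its speed limit or range.

## Working session

There is one attempt and no reset: what is moved stays moved. The work goes in short steps, Python scripts to look and compute and a shell command to move; the robot and the scene stay as the last step left them, time stands still between calls to the robot, and variables do not carry over. Pictures are saved under pics/ and viewed, at most 10 in all, crops included, and the job is handed in when it is done.

```bash
mkdir -p pics; python3 - <<'E'
from workcell import arm
import cv2, numpy as np
for n in ["scene","side"]:
    im=arm.read_camera(n); cv2.imwrite(f"pics/{n}0.png",cv2.resize(im[:,:,::-1],(800,600),interpolation=cv2.INTER_CUBIC)); cv2.imwrite(f"raw_{n}.png",im[:,:,::-1])
    c=arm.get_calibration(n); print(n,c['fov_y'],c['cx'],c['cy'],np.round(c['R'],4).tolist(),np.round(c['t'],4).tolist(), 'cam at',np.round(-np.array(c['R']).T@np.array(c['t']),3))
s=arm.read_state(); print(s)
E
```

```text
scene 43.64438726464664 281.16711342136216 206.43010121376332 [[-0.7703, 0.6377, -0.0018], [0.5395, 0.6502, -0.5349], [-0.3399, -0.413, -0.8449]] [0.381, -0.3006, 1.6063] cam at [1.002 0.616 1.197]
side 50.38148447823775 276.0337363870417 210.04939559034108 [[0.9011, -0.4336, 0.0025], [-0.3819, -0.7964, -0.4689], [0.2053, 0.4216, -0.8832]] [-0.4598, 0.3046, 1.179] cam at [ 0.289 -0.454  1.185]
{'time_s': 0.1, 'joints': array([ 1.14251762,  0.41791545, -0.01027027,  1.61409934,  0.00470426,
        1.11071276, -0.05299314]), 'qvel': array([-0.00093906, -0.00057645, -0.00184481, -0.00287081, -0.00063833,
        0.00170246, -0.00047827]), 'tau': array([ 1.83016629e-03, -8.65812421e+01,  6.80420324e-01, -4.35633409e+01,
        1.92649470e-02,  4.86972203e-03, -1.37452994e-04]), 'position': array([ 0.23561415, -0.57856252,  0.2387284 ]), 'tcp_rot': array([[ 9.26133927e-01,  3.77194493e-01, -5.13313847e-04],
       [ 3.77194829e-01, -9.26133407e-01,  9.86338037e-04],
       [-1.03355826e-04, -1.10710045e-03, -9.99999382e-01]]), 'contact_force': array([-0.35964061,  1.12241978, -0.71234071]), 'ft_torque': array([-0.01448014,  0.00271034, -0.01945927]), 'finger_force': 0.0, 'finger_gap': 0.08537456295409712}
```

View pics/scene0.png

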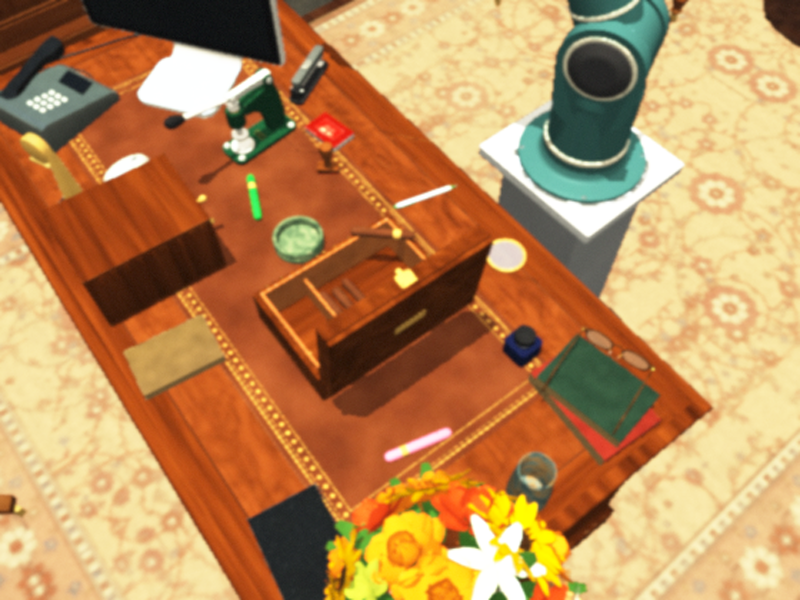

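View pics/side0.png

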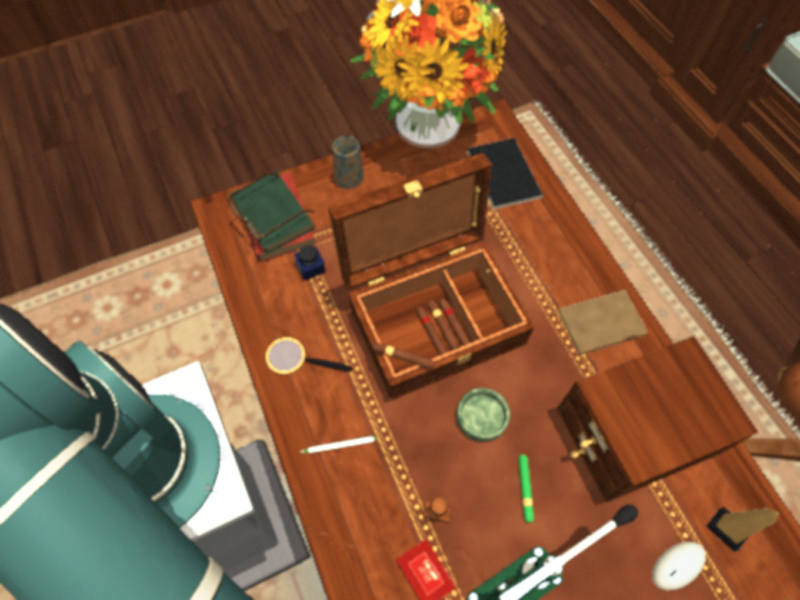

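In the side view the humidor's rim corners are near (352,290), (490,255), (530,325), (392,388). The brown cigar across its near front corner, from (388,350) to (435,365), fits the stray. The green stick at (526,487) and the pink one in the scene view at (418,444) don't. I'll confirm this in an enlarged crop.

```bash
python3 - <<'E'
import cv2
im=cv2.imread("raw_side.png")[160:280,225:385]
cv2.imwrite("pics/crop_side.png",cv2.resize(im,(800,600),interpolation=cv2.INTER_CUBIC))
E
```

```text
(no output)
```

View pics/crop_side.png

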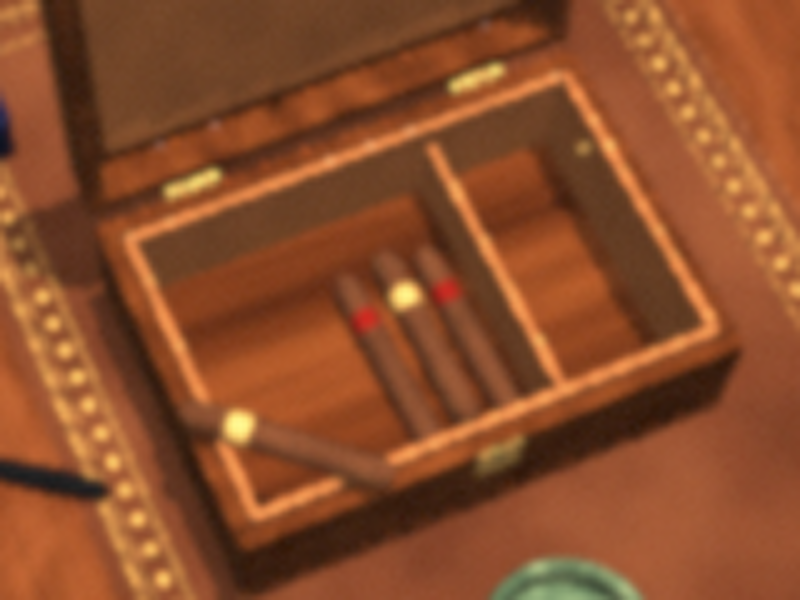

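The crop confirms a brown cigar with a yellow band lying diagonally over the near-front corner. Its ends are at crop (185,418) and (392,477). The lining corners are at (258,515), (712,328), (565,75) and (130,238). Next I'll fit the box pose.

```bash
cat > h.py <<'E'
import numpy as np
from scipy.optimize import least_squares
from workcell import arm
def cal(n):
    c=arm.get_calibration(n); f=210/np.tan(np.radians(c['fov_y']/2)); return f,c['cx'],c['cy'],np.array(c['R']),np.array(c['t'])
def proj(n,X):
    f,cx,cy,R,t=cal(n); p=np.atleast_2d(X)@R.T+t; return np.c_[f*p[:,0]/p[:,2]+cx,f*p[:,1]/p[:,2]+cy]
def ray(n,uv,z):
    f,cx,cy,R,t=cal(n); d=R.T@np.array([(uv[0]-cx)/f,(uv[1]-cy)/f,1]); o=-R.T@t; return o+d*(z-o[2])/d[2]
def crop(u,x0,y0,k): return (np.array(u,float)+.5)/k-.5+np.array([x0,y0])
def full(u): return crop(u,0,0,800/560)
def b2w(p,X):
    c,s=np.cos(p[2]),np.sin(p[2]); X=np.atleast_2d(X); return np.c_[p[0]+c*X[:,0]-s*X[:,1],p[1]+s*X[:,0]+c*X[:,1],X[:,2]]
E
python3 - <<'E'
from h import *
P=np.array([[-.09,.134,.091],[-.09,-.134,.091],[.088,-.134,.091],[.088,.134,.091]])
U=crop([[258,515],[712,328],[565,75],[130,238]],225,160,5)
for u in U: print(np.round(ray("side",u,.091),4))
r=least_squares(lambda p:(proj("side",b2w(p,P))-U).ravel(),[.55,-.1,1.57]); p=r.x
print('box',p,np.degrees(p[2]),'res',np.round(r.fun,1))
E_=crop([[185,418],[392,477]],225,160,5)
w=[ray("side",u,.0995) for u in E_]; print('stray ends',np.round(w,4),'len',np.linalg.norm(w[0]-w[1]))
c,s=np.cos(p[2]),np.sin(p[2]); Ri=np.array([[c,s],[-s,c]])
for q in w+[(w[0]+w[1])/2]: print('in box',np.round(Ri@(q[:2]-p[:2]),4))
print('corner',b2w(p,[[-.09,.134,.091]]))
for n,u,z,k in [('dish',(483,414),.03,'side'),('dish',(298,238),.03,'scene'),('bottle',(308,256),.06,'side'),('bottle',(526,337),.06,'scene'),('tumblertop',(347,146),.109,'side'),('tumblertop',(537,465),.109,'scene'),('stamp',(438,506),.04,'side'),('magn',(285,355),.01,'side')]:
    print(n,np.round(ray(k,full(u),z),3))
# lid angle from scene & side corners (front edge, both ends)
def lid(a,y,dx=.213,h=.035):
    ca,sa=np.cos(a),np.sin(a); X=np.array([[.106-dx*ca+h*sa,y,.086+dx*sa+h*ca]]); return b2w(p,X)
for a in (1.6,1.65,1.7,1.74):
    print(a,[np.round((proj(k,lid(a,y,h=h))[0]+.5)/.7-.5,0).tolist() for k in('scene','side') for y in (.15,-.15) for h in (0,.035)], np.round(lid(a,0),3))
E
```

```text
[ 0.476  -0.0717  0.091 ]
[ 0.7465 -0.0809  0.091 ]
[0.7544 0.0962 0.091 ]
[0.4831 0.1072 0.091 ]
box [0.61485432 0.01360802 1.53136013] 87.74047249004632 res [ 0.4 -0.4 -0.3  0.4 -0.7  0.3  0.5 -0.1]
stray ends [[ 0.4635 -0.0086  0.0995]
 [ 0.5469 -0.0859  0.0995]] len 0.11377493425553831
in box [-0.0281  0.1504]
in box [-0.1021  0.064 ]
in box [-0.0651  0.1072]
corner [[ 0.47741017 -0.07103892  0.091     ]]
dish [ 0.602 -0.191  0.03 ]
dish [ 0.604 -0.184  0.03 ]
bottle [0.433 0.255 0.06 ]
bottle [0.433 0.264 0.06 ]
tumblertop [0.611 0.45  0.109]
tumblertop [0.6   0.446 0.109]
stamp [ 0.448 -0.304  0.04 ]
magn [0.311 0.09  0.01 ]
1.6 [[470.0, 215.0], [484.0, 230.0], [304.0, 318.0], [319.0, 336.0], [339.0, 229.0], [331.0, 213.0], [498.0, 173.0], [489.0, 159.0]] [[0.621 0.161 0.298]]
1.65 [[474.0, 220.0], [489.0, 236.0], [309.0, 324.0], [323.0, 342.0], [337.0, 224.0], [329.0, 210.0], [495.0, 169.0], [486.0, 156.0]] [[0.621 0.171 0.296]]
1.7 [[478.0, 225.0], [493.0, 241.0], [313.0, 329.0], [328.0, 349.0], [334.0, 220.0], [327.0, 206.0], [492.0, 165.0], [483.0, 152.0]] [[0.621 0.182 0.293]]
1.74 [[482.0, 229.0], [497.0, 246.0], [317.0, 334.0], [331.0, 354.0], [333.0, 216.0], [326.0, 203.0], [490.0, 162.0], [481.0, 150.0]] [[0.622 0.19  0.29 ]]
```

The fit is good, with residuals under 1 px. The cigar's middle is 37 mm from the corner and its measured length is 114 mm, both consistent with the description. The lid is at about 1.65 rad. I'll push along box (+x,−y), which is world heading 42.7°.

```bash
python3 -m handwheel '[{"wz":-6.83,"fingers":0},{"wz":-6.83,"fingers":0},{"wz":-6.83,"fingers":0},{"dx":3.4,"dy":-1.4,"fingers":0},{"dx":3.4,"dy":-1.4,"fingers":0},{"dx":3.4,"dy":-1.4,"fingers":0},{"dx":3.4,"dy":-1.4,"fingers":0},{"dx":3.4,"dy":-1.4,"fingers":0},{"dx":3.4,"dy":-1.4,"fingers":0},{"dx":3.4,"dy":-1.4,"fingers":0},{"dx":3.4,"dy":-1.4,"fingers":0},{"dx":3.4,"dy":-1.4,"fingers":0},{"dx":3.4,"dy":-1.4,"fingers":0},{"dx":3.4,"dy":-1.4,"fingers":0},{"dx":3.4,"dy":-1.4,"fingers":0},{"dx":3.4,"dy":-1.4,"fingers":0},{"dx":1.7,"dy":-0.7,"fingers":0},{"fingers":0}]'
python3 - <<'E'
from workcell import arm
import numpy as np
s=arm.read_state(); print(np.round(s['position'],4),np.round(s['tcp_rot'],3).tolist(),s['finger_gap'])
E
```

```text
[ 0.2356 -0.5786  0.2387] [[0.926, 0.377, -0.001], [0.377, -0.926, 0.001], [-0.0, -0.001, -1.0]] 0.08537456295409712$[0]: bad value
```

```bash
python3 -m handwheel '[{"dx":0,"dy":0,"dz":0,"wx":0,"wy":0,"wz":-6.8,"fingers":0},{"dx":0,"dy":0,"dz":0,"wx":0,"wy":0,"wz":-6.8,"fingers":0},{"dx":0,"dy":0,"dz":0,"wx":0,"wy":0,"wz":-6.8,"fingers":0}]'
```

```text
time_s: 0.35
position: [0.2358, -0.5786, 0.2389]
tcp_rot: [[0.733, 0.681, -0.0], [0.681, -0.733, 0.001], [0.0, -0.001, -1.0]]
contact_force: [0.2, -0.5, 0.2]
finger_gap: 0.052
finger_force: 0.0
```

All keys are required. Now over to the corner.

```bash
python3 -m handwheel '[{"dx":3.4,"dy":-1.4,"dz":0,"wx":0,"wy":0,"wz":0,"fingers":0},{"dx":3.4,"dy":-1.4,"dz":0,"wx":0,"wy":0,"wz":0,"fingers":0},{"dx":3.4,"dy":-1.4,"dz":0,"wx":0,"wy":0,"wz":0,"fingers":0},{"dx":3.4,"dy":-1.4,"dz":0,"wx":0,"wy":0,"wz":0,"fingers":0},{"dx":3.4,"dy":-1.4,"dz":0,"wx":0,"wy":0,"wz":0,"fingers":0},{"dx":3.4,"dy":-1.4,"dz":0,"wx":0,"wy":0,"wz":0,"fingers":0},{"dx":3.4,"dy":-1.4,"dz":0,"wx":0,"wy":0,"wz":0,"fingers":0},{"dx":3.4,"dy":-1.4,"dz":0,"wx":0,"wy":0,"wz":0,"fingers":0},{"dx":3.4,"dy":-1.4,"dz":0,"wx":0,"wy":0,"wz":0,"fingers":0},{"dx":3.4,"dy":-1.4,"dz":0,"wx":0,"wy":0,"wz":0,"fingers":0},{"dx":3.4,"dy":-1.4,"dz":0,"wx":0,"wy":0,"wz":0,"fingers":0},{"dx":3.4,"dy":-1.4,"dz":0,"wx":0,"wy":0,"wz":0,"fingers":0},{"dx":3.4,"dy":-1.4,"dz":0,"wx":0,"wy":0,"wz":0,"fingers":0},{"dx":3.4,"dy":-1.4,"dz":0,"wx":0,"wy":0,"wz":0,"fingers":0},{"dx":2.0,"dy":-1.0,"dz":0,"wx":0,"wy":0,"wz":0,"fingers":0},{"dx":0,"dy":0,"dz":0,"wx":0,"wy":0,"wz":0,"fingers":0}]'
```

```text
time_s: 1.68
position: [0.463, -0.0869, 0.2393]
tcp_rot: [[0.733, 0.681, 0.0], [0.681, -0.733, 0.001], [0.001, -0.001, -1.0]]
contact_force: [-0.1, 0.5, 0.4]
finger_gap: -0.0003
finger_force: 0.0
```

```bash
python3 -m handwheel '[{"dx":0,"dy":0,"dz":3,"wx":0,"wy":0,"wz":0,"fingers":0},{"dx":0,"dy":0,"dz":3,"wx":0,"wy":0,"wz":0,"fingers":0},{"dx":0,"dy":0,"dz":3,"wx":0,"wy":0,"wz":0,"fingers":0},{"dx":0,"dy":0,"dz":2,"wx":0,"wy":0,"wz":0,"fingers":0},{"dx":0,"dy":0,"dz":1.4,"wx":0,"wy":0,"wz":0,"fingers":0},{"dx":0,"dy":0,"dz":1.0,"wx":0,"wy":0,"wz":0,"fingers":0},{"dx":0,"dy":0,"dz":0,"wx":0,"wy":0,"wz":0,"fingers":0}]'
python3 - <<'E'
from workcell import arm
import cv2, numpy as np
a=arm.read_camera("side")[150:285,200:380]; w=arm.read_camera("wrist")
b=cv2.resize(a,(400,300),interpolation=cv2.INTER_CUBIC); w=cv2.resize(w,(400,300))
cv2.imwrite("pics/pre.png",np.hstack([b,w])[:,:,::-1])
E
```

```text
time_s: 2.27
position: [0.4607, -0.0916, 0.1036]
tcp_rot: [[0.737, 0.676, -0.003], [0.676, -0.737, 0.001], [-0.002, -0.003, -1.0]]
contact_force: [0.7, -0.2, -0.6]
finger_gap: -0.0002
finger_force: 0.0
```

View pics/pre.png

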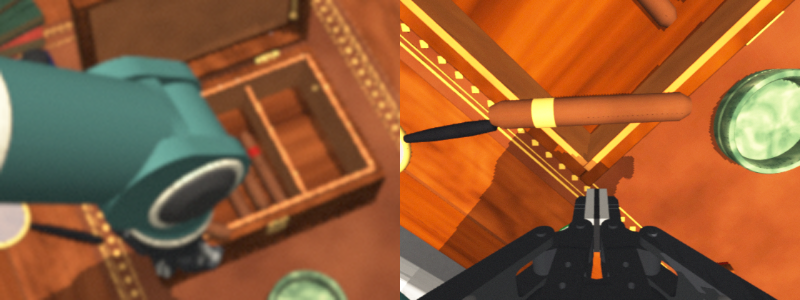

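The wrist view shows the cigar across the corner from (490,113) to (692,105). Its middle, about x=591, is almost straight ahead of the fingertips at (598,195), so I'll shift 4 mm left and push.

```bash
python3 -m handwheel '[{"dx":1.2,"dy":-0.4,"dz":0,"wx":0,"wy":0,"wz":0,"fingers":0},{"dx":1.2,"dy":0,"dz":0,"wx":0,"wy":0,"wz":0,"fingers":0},{"dx":1.0,"dy":0,"dz":0,"wx":0,"wy":0,"wz":0,"fingers":0},{"dx":0.5,"dy":0,"dz":0,"wx":0,"wy":0,"wz":0,"fingers":0},{"dx":0.4,"dy":0,"dz":0,"wx":0,"wy":0,"wz":0,"fingers":0},{"dx":0.4,"dy":0,"dz":0,"wx":0,"wy":0,"wz":0,"fingers":0},{"dx":0.4,"dy":0,"dz":0,"wx":0,"wy":0,"wz":0,"fingers":0},{"dx":0.4,"dy":0,"dz":0,"wx":0,"wy":0,"wz":0,"fingers":0},{"dx":0.4,"dy":0,"dz":0,"wx":0,"wy":0,"wz":0,"fingers":0},{"dx":0,"dy":0,"dz":0,"wx":0,"wy":0,"wz":0,"fingers":0}]'
python3 - <<'E'
from workcell import arm
import cv2
cv2.imwrite("pics/push1.png",arm.read_camera("wrist")[:,:,::-1])
E
```

```text
time_s: 3.2
position: [0.503, -0.0482, 0.1053]
tcp_rot: [[0.736, 0.677, 0.0], [0.677, -0.736, 0.0], [0.0, -0.0, -1.0]]
contact_force: [0.2, 0.3, 0.5]
finger_gap: -0.0002
finger_force: 0.0
```

View pics/push1.png

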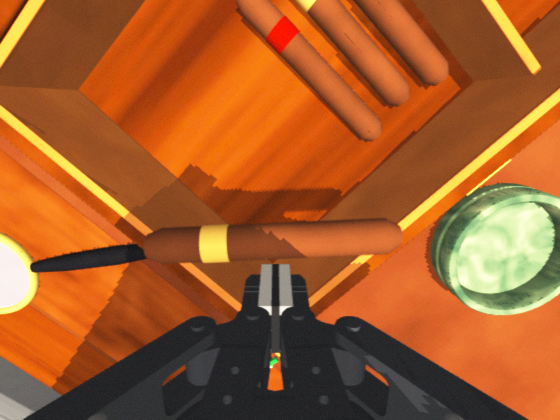

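The cigar is now square to the push, from (143,245) to (402,236), with little rim left under either end. I'll keep pushing.

```bash
python3 -m handwheel '[{"dx":0.4,"dy":0,"dz":0,"wx":0,"wy":0,"wz":0,"fingers":0},{"dx":0.5,"dy":0,"dz":0,"wx":0,"wy":0,"wz":0,"fingers":0},{"dx":0.5,"dy":0,"dz":0,"wx":0,"wy":0,"wz":0,"fingers":0},{"dx":0.5,"dy":0,"dz":0,"wx":0,"wy":0,"wz":0,"fingers":0},{"dx":0.3,"dy":0,"dz":0,"wx":0,"wy":0,"wz":0,"fingers":0},{"dx":0,"dy":0,"dz":0,"wx":0,"wy":0,"wz":0,"fingers":0},{"dx":0,"dy":0,"dz":0,"wx":0,"wy":0,"wz":0,"fingers":0}]'
python3 - <<'E'
from workcell import arm
import cv2
cv2.imwrite("pics/push2.png",arm.read_camera("wrist")[:,:,::-1])
E
```

```text
time_s: 3.83
position: [0.5187, -0.0337, 0.1052]
tcp_rot: [[0.736, 0.677, -0.0], [0.677, -0.736, 0.0], [-0.0, -0.0, -1.0]]
contact_force: [-0.4, 0.0, -0.1]
finger_gap: 0.0002
finger_force: 0.0
```

View pics/push2.png

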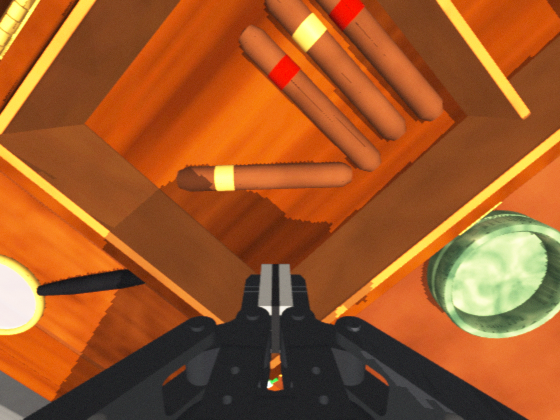

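The stray is flat on the floor of the box, from (180,178) to (350,174). Next I'll rise, turn the tool to the box's axes and go over the lid to its back.

```bash
python3 -m handwheel '[{"dx":0,"dy":0,"dz":-3.8,"wx":0,"wy":0,"wz":6.4,"fingers":0},{"dx":0,"dy":0,"dz":-3.8,"wx":0,"wy":0,"wz":6.4,"fingers":0},{"dx":0,"dy":0,"dz":-3.8,"wx":0,"wy":0,"wz":6.4,"fingers":0},{"dx":0,"dy":0,"dz":-3.8,"wx":0,"wy":0,"wz":6.4,"fingers":0},{"dx":0,"dy":0,"dz":-3.8,"wx":0,"wy":0,"wz":6.4,"fingers":0},{"dx":0,"dy":0,"dz":-3.8,"wx":0,"wy":0,"wz":6.4,"fingers":0},{"dx":0,"dy":0,"dz":-3.8,"wx":0,"wy":0,"wz":6.4,"fingers":0},{"dx":0,"dy":0,"dz":0,"wx":0,"wy":0,"wz":0,"fingers":0},{"dx":0,"dy":0,"dz":0,"wx":0,"wy":0,"wz":0,"fingers":0}]'
```

```text
time_s: 4.63
position: [0.5191, -0.034, 0.3731]
tcp_rot: [[0.999, -0.04, 0.003], [-0.04, -0.999, -0.001], [0.003, 0.0, -1.0]]
contact_force: [-0.3, -0.4, -0.6]
finger_gap: -0.0001
finger_force: 0.0
```

```bash
python3 -m handwheel '[{"dx":0.9,"dy":-3.1,"dz":0,"wx":0,"wy":0,"wz":0,"fingers":0},{"dx":0.9,"dy":-3.1,"dz":0,"wx":0,"wy":0,"wz":0,"fingers":0},{"dx":0.9,"dy":-3.1,"dz":0,"wx":0,"wy":0,"wz":0,"fingers":0},{"dx":0.9,"dy":-3.1,"dz":0,"wx":0,"wy":0,"wz":0,"fingers":0},{"dx":0.9,"dy":-3.1,"dz":0,"wx":0,"wy":0,"wz":0,"fingers":0},{"dx":0.9,"dy":-3.1,"dz":0,"wx":0,"wy":0,"wz":0,"fingers":0},{"dx":0.9,"dy":-3.1,"dz":0,"wx":0,"wy":0,"wz":0,"fingers":0},{"dx":0.9,"dy":-3.1,"dz":0,"wx":0,"wy":0,"wz":0,"fingers":0},{"dx":0.9,"dy":-3.1,"dz":0,"wx":0,"wy":0,"wz":0,"fingers":0},{"dx":0,"dy":-1.0,"dz":0,"wx":0,"wy":0,"wz":0,"fingers":0},{"dx":0,"dy":0,"dz":0,"wx":0,"wy":0,"wz":0,"fingers":0}]'
python3 - <<'E'
from workcell import arm
import cv2, numpy as np
a=arm.read_camera("scene"); w=arm.read_camera("wrist")
cv2.imwrite("pics/behind.png",np.hstack([cv2.resize(i,(400,300)) for i in (a,w)])[:,:,::-1])
E
```

```text
time_s: 5.55
position: [0.61, 0.2547, 0.369]
tcp_rot: [[0.999, -0.034, -0.003], [-0.034, -0.999, 0.0], [-0.003, -0.0, -1.0]]
contact_force: [-0.9, -0.4, -0.1]
finger_gap: -0.0002
finger_force: 0.0
```

View pics/behind.png

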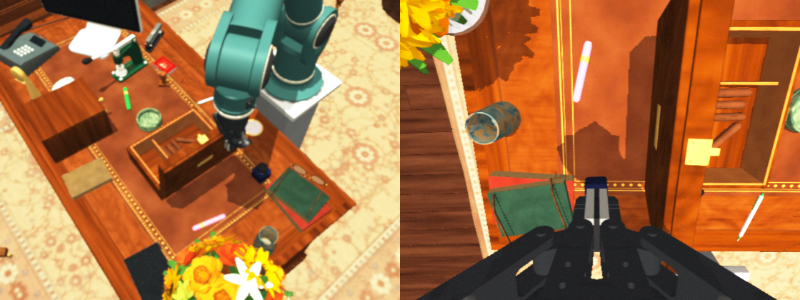

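The fingers hang behind the middle of the lid and are clear of the tumbler at (492,120). I'll descend and start pushing the lid forward.

```bash
python3 -m handwheel '[{"dx":0,"dy":0,"dz":3,"wx":0,"wy":0,"wz":0,"fingers":0},{"dx":0,"dy":0,"dz":3,"wx":0,"wy":0,"wz":0,"fingers":0},{"dx":0,"dy":0,"dz":3.2,"wx":0,"wy":0,"wz":0,"fingers":0},{"dx":0,"dy":3.0,"dz":0,"wx":0,"wy":0,"wz":0,"fingers":0},{"dx":0,"dy":2.0,"dz":0,"wx":0,"wy":0,"wz":0,"fingers":0},{"dx":0,"dy":1.0,"dz":0,"wx":0,"wy":0,"wz":0,"fingers":0},{"dx":0,"dy":1.0,"dz":0,"wx":0,"wy":0,"wz":0,"fingers":0},{"dx":0,"dy":1.0,"dz":0,"wx":0,"wy":0,"wz":0,"fingers":0},{"dx":0,"dy":1.0,"dz":0,"wx":0,"wy":0,"wz":0,"fingers":0},{"dx":0,"dy":1.0,"dz":0,"wx":0,"wy":0,"wz":0,"fingers":0},{"dx":0,"dy":1.0,"dz":0,"wx":0,"wy":0,"wz":0,"fingers":0},{"dx":0,"dy":1.0,"dz":0,"wx":0,"wy":0,"wz":0,"fingers":0}]'
```

```text
time_s: 6.65
position: [0.6062, 0.1311, 0.2794]
tcp_rot: [[0.999, -0.039, 0.0], [-0.039, -0.999, 0.0], [0.0, -0.0, -1.0]]
contact_force: [-0.6, 3.4, 2.5]
finger_gap: -0.0
finger_force: 1.5
```

```bash
python3 -m handwheel '[{"dx":0,"dy":1.2,"dz":0.1,"wx":0,"wy":0,"wz":0,"fingers":0},{"dx":0,"dy":1.2,"dz":0.1,"wx":0,"wy":0,"wz":0,"fingers":0},{"dx":0,"dy":1.2,"dz":0.1,"wx":0,"wy":0,"wz":0,"fingers":0},{"dx":0,"dy":1.2,"dz":0.3,"wx":0,"wy":0,"wz":0,"fingers":0},{"dx":0,"dy":1.2,"dz":0.35,"wx":0,"wy":0,"wz":0,"fingers":0},{"dx":0,"dy":1.1,"dz":0.4,"wx":0,"wy":0,"wz":0,"fingers":0},{"dx":0,"dy":1.1,"dz":0.5,"wx":0,"wy":0,"wz":0,"fingers":0},{"dx":0,"dy":1.1,"dz":0.6,"wx":0,"wy":0,"wz":0,"fingers":0},{"dx":0,"dy":1.05,"dz":0.6,"wx":0,"wy":0,"wz":0,"fingers":0},{"dx":0,"dy":0,"dz":0,"wx":0,"wy":0,"wz":0,"fingers":0}]'
```

```text
time_s: 7.48
position: [0.6018, 0.0255, 0.2471]
tcp_rot: [[0.999, -0.042, -0.002], [-0.042, -0.999, -0.001], [-0.002, 0.001, -1.0]]
contact_force: [-0.0, 0.5, -0.5]
finger_gap: -0.0001
finger_force: 0.0
```

```bash
python3 -m handwheel '[{"dx":0,"dy":0.7,"dz":0.7,"wx":0,"wy":0,"wz":0,"fingers":0},{"dx":0,"dy":0.7,"dz":0.7,"wx":0,"wy":0,"wz":0,"fingers":0},{"dx":0,"dy":0.6,"dz":0.7,"wx":0,"wy":0,"wz":0,"fingers":0},{"dx":0,"dy":0.6,"dz":0.7,"wx":0,"wy":0,"wz":0,"fingers":0},{"dx":0,"dy":0.6,"dz":0.7,"wx":0,"wy":0,"wz":0,"fingers":0},{"dx":0,"dy":0.5,"dz":0.7,"wx":0,"wy":0,"wz":0,"fingers":0},{"dx":0,"dy":0.5,"dz":0.7,"wx":0,"wy":0,"wz":0,"fingers":0},{"dx":0,"dy":0,"dz":0,"wx":0,"wy":0,"wz":0,"fingers":0}]'
python3 - <<'E'
from workcell import arm
import cv2, numpy as np
a=arm.read_camera("side"); w=arm.read_camera("scene")
cv2.imwrite("pics/lid.png",np.hstack([cv2.resize(i,(400,300)) for i in (a[140:290,180:380],w[130:295,150:370])])[:,:,::-1])
E
```

```text
time_s: 8.15
position: [0.5999, -0.0148, 0.198]
tcp_rot: [[0.999, -0.04, -0.002], [-0.04, -0.999, -0.0], [-0.002, 0.0, -1.0]]
contact_force: [0.4, -0.0, -0.8]
finger_gap: -0.0
finger_force: 0.0
```

View pics/lid.png

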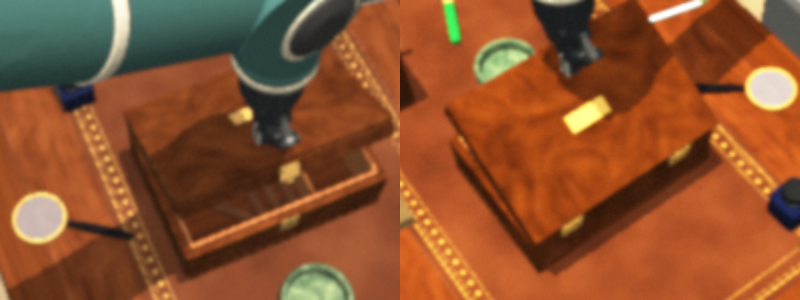

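The lid is about 0.4 rad open with the fingertip on its top face. I'll ease it down slowly.

```bash
python3 -m handwheel '[{"dx":0,"dy":0.3,"dz":0.5,"wx":0,"wy":0,"wz":0,"fingers":0},{"dx":0,"dy":0.3,"dz":0.5,"wx":0,"wy":0,"wz":0,"fingers":0},{"dx":0,"dy":0.3,"dz":0.5,"wx":0,"wy":0,"wz":0,"fingers":0},{"dx":0,"dy":0.3,"dz":0.5,"wx":0,"wy":0,"wz":0,"fingers":0},{"dx":0,"dy":0.2,"dz":0.5,"wx":0,"wy":0,"wz":0,"fingers":0},{"dx":0,"dy":0.2,"dz":0.5,"wx":0,"wy":0,"wz":0,"fingers":0},{"dx":0,"dy":0.2,"dz":0.5,"wx":0,"wy":0,"wz":0,"fingers":0},{"dx":0,"dy":0.2,"dz":0.5,"wx":0,"wy":0,"wz":0,"fingers":0},{"dx":0,"dy":0.1,"dz":0.5,"wx":0,"wy":0,"wz":0,"fingers":0},{"dx":0,"dy":0.1,"dz":0.4,"wx":0,"wy":0,"wz":0,"fingers":0},{"dx":0,"dy":0.1,"dz":0.4,"wx":0,"wy":0,"wz":0,"fingers":0},{"dx":0,"dy":0,"dz":0.4,"wx":0,"wy":0,"wz":0,"fingers":0},{"dx":0,"dy":0,"dz":0.4,"wx":0,"wy":0,"wz":0,"fingers":0},{"dx":0,"dy":0,"dz":0.2,"wx":0,"wy":0,"wz":0,"fingers":0},{"dx":0,"dy":0,"dz":0,"wx":0,"wy":0,"wz":0,"fingers":0}]'
```

```text
time_s: 9.5
position: [0.5995, -0.0363, 0.1362]
tcp_rot: [[0.999, -0.039, -0.001], [-0.039, -0.999, 0.0], [-0.001, -0.0, -1.0]]
contact_force: [0.1, -0.3, -1.3]
finger_gap: -0.0002
finger_force: 0.0
```

```bash
python3 -m handwheel '[{"dx":0,"dy":0,"dz":0.3,"wx":0,"wy":0,"wz":0,"fingers":0},{"dx":0,"dy":0,"dz":0.2,"wx":0,"wy":0,"wz":0,"fingers":0},{"dx":0,"dy":0,"dz":0.2,"wx":0,"wy":0,"wz":0,"fingers":0},{"dx":0,"dy":0,"dz":0,"wx":0,"wy":0,"wz":0,"fingers":0}]'
```

```text
time_s: 9.83
position: [0.5995, -0.0365, 0.1294]
tcp_rot: [[0.999, -0.039, -0.0], [-0.039, -0.999, 0.0], [-0.0, -0.0, -1.0]]
contact_force: [-0.1, -0.2, -0.3]
finger_gap: -0.0
finger_force: 0.0
```

```bash
python3 -m handwheel '[{"dx":0,"dy":0,"dz":0.2,"wx":0,"wy":0,"wz":0,"fingers":0},{"dx":0,"dy":0,"dz":0.1,"wx":0,"wy":0,"wz":0,"fingers":0},{"dx":0,"dy":0,"dz":0,"wx":0,"wy":0,"wz":0,"fingers":0}]'
```

```text
time_s: 10.08
position: [0.5998, -0.0365, 0.1289]
tcp_rot: [[0.999, -0.039, 0.001], [-0.039, -0.999, -0.001], [0.001, 0.001, -1.0]]
contact_force: [-15.2, -0.2, 34.5]
finger_gap: 0.0
finger_force: 16.9
```

The tool stopped against the shut lid, with the tip at z 0.121 as expected. I'll back off and check.

```bash
python3 -m handwheel '[{"dx":0,"dy":0,"dz":-0.3,"wx":0,"wy":0,"wz":0,"fingers":0},{"dx":0,"dy":0,"dz":-1,"wx":0,"wy":0,"wz":0,"fingers":0},{"dx":0,"dy":0,"dz":-3,"wx":0,"wy":0,"wz":0,"fingers":0},{"dx":0,"dy":0,"dz":-3,"wx":0,"wy":0,"wz":0,"fingers":0},{"dx":-2,"dy":0,"dz":-3,"wx":0,"wy":0,"wz":0,"fingers":0},{"dx":-2,"dy":0,"dz":-3,"wx":0,"wy":0,"wz":0,"fingers":0},{"dx":-2,"dy":0,"dz":-2,"wx":0,"wy":0,"wz":0,"fingers":0},{"dx":0,"dy":0,"dz":0,"wx":0,"wy":0,"wz":0,"fingers":0},{"dx":0,"dy":0,"dz":0,"wx":0,"wy":0,"wz":0,"fingers":0},{"dx":0,"dy":0,"dz":0,"wx":0,"wy":0,"wz":0,"fingers":0}]'
python3 - <<'E'
from workcell import arm
import cv2, numpy as np
a=arm.read_camera("side"); w=arm.read_camera("scene")
cv2.imwrite("pics/end.png",np.hstack([cv2.resize(i,(400,300)) for i in (a[80:380,160:560],w[100:370,130:490])])[:,:,::-1])
E
```

```text
time_s: 10.92
position: [0.5398, -0.0343, 0.2797]
tcp_rot: [[0.999, -0.039, 0.0], [-0.039, -0.999, -0.0], [0.0, 0.0, -1.0]]
contact_force: [-1.5, 0.2, -0.4]
finger_gap: 0.0001
finger_force: 0.0
```

View pics/end.png

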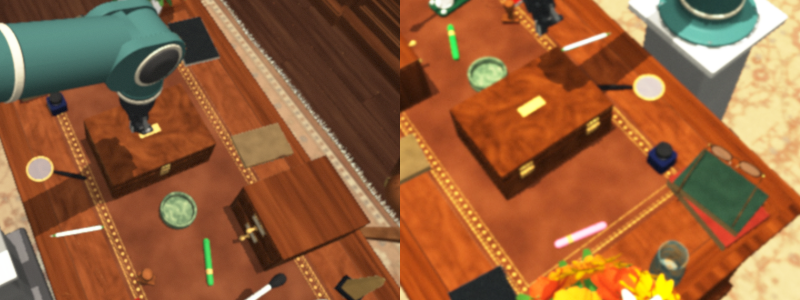

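The lid is fully shut and the dish, bottle, stamp and tumbler are where they were. The arm is clear, so I'm handing in.

```bash
python3 -c "from workcell import arm; print(arm.finish_job())"
```

```text
the job is handed in; nothing more can be done
None
```

The stray cigar was nudged off the rim and dropped into the box, the lid was eased fully shut, and the job is handed in; no verdict came back, but the last pictures show the lid closed and the dish, bottle, stamp and tumbler where they were.

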